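Find the rocking corner of a jig plate and hold its shim flat

TASK

One corner of the aluminium jig plate rocks because the brass shim under it is bowed. Press down firmly on each corner pad with the fingertips, in the order red, yellow, green, blue, and feel which corner gives; then press the pad of that corner down until its shim is fully flat, and finish while still holding it down. Do not lift or shove the plate, and leave the wrench, the socket and the jar alone.

Things in the scene. Friction and masses are not known exactly. Their poses are not given: they have to be found in the camera images.
- plate: the loose aluminium jig plate, 220 x 180 x 10 mm, about 3 kg, lying level on four feet, a coloured pad at each corner; in its middle a dark block, 70 x 34 mm, rising 25 mm over the plate's top, and 20 mm high steel pins at plate x = +-55 mm. Origin: centre of its underside, 46 mm above the bench; x along the 220 mm side, z up
- pad_red (a point): centre of the top face of the red plastic pad on the jig plate, at plate x = 85, y = 65 mm (a disc 36 mm across, 4 mm proud of the plate; 60 mm above the bench at rest); a foot stands straight below it. It moves with the plate, so it sinks when this corner rocks
- pad_yellow (a point): centre of the top face of the yellow plastic pad on the jig plate, at plate x = -85, y = 65 mm (a disc 36 mm across, 4 mm proud of the plate; 60 mm above the bench at rest); a foot stands straight below it. It moves with the plate, so it sinks when this corner rocks
- pad_green (a point): centre of the top face of the green plastic pad on the jig plate, at plate x = -85, y = -65 mm (a disc 36 mm across, 4 mm proud of the plate; 60 mm above the bench at rest); a foot stands straight below it. It moves with the plate, so it sinks when this corner rocks
- pad_blue (a point): centre of the top face of the blue plastic pad on the jig plate, at plate x = 85, y = -65 mm (a disc 36 mm across, 4 mm proud of the plate; 60 mm above the bench at rest); a foot stands straight below it. It moves with the plate, so it sinks when this corner rocks
- wrench: loose steel spanner lying on the bench, 170 mm long, near the plate: leave alone. Origin at its middle on the bench, x along its length
- socket: loose steel deep socket standing on the bench, 32 mm across, 60 mm tall: leave alone. Origin at the centre of its underside
- jar: loose orange jar with a black lid standing on the bench, 54 mm across, 70 mm tall: leave alone. Origin at the centre of its underside
- base: fixed blue base, 250 x 210 x 20 mm, with four like-looking feet with brass shims that carry the plate; any may be the bad one. Three are solid: their pads hardly sink. Over the bowed shim the pad starts to sink at about 2 to 3 N, then in proportion, and stops 5 mm down, shim flat, at about 8 to 9 N; let go, it springs back. Origin: centre of its underside

How it is judged:
By the outcome, as a careful person would: the job done as asked, in the order asked, and still so for the second after the job is handed in, while the arm keeps its last pose, push and grip.
It also fails if it takes over 48 s, if anything falls off the work surface, if the arm or the gripper's body presses on something with over 40 N, if the wrist force passes 120 N, or if a joint passes its speed limit or range.

ROBOT

A 6-joint arm with a two-finger parallel gripper is mounted at the origin on the work surface. World frame = base frame: x ahead of the robot, y to its left, z up, the work surface at z = 0. Lengths are in m, angles in rad, forces in N, time in s.
With the tool pointing down it reaches from about 0.35 to 0.925 m from the base axis. Payload 6.4 kg.
Tool frame: the origin (TCP) lies at the very end of the fingers, on their centre line; the grasp point (between the pads) lies 19 mm behind it; z points along the fingers, y is the line along which they close (so a half turn about z gives the same grasp; the last joint's range is limited). The gripper opens to 85 mm and grips with 20 to 120 N. Pads are 22 mm wide; open, the fingers measure 114 mm over their backs; the gripper's body (76 mm by 85 mm) begins 54 mm behind the grasp point. The pads swing forward as they close: fully open they stand 13 mm farther back than shut.
Start: joints at [1.008, 0.245, 1.558, -0, 1.339, -0.174], TCP at [0.246, 0.601, 0.206] pointing down, gripper open.
Joint ranges: [-3.13, 3.13], [-1.02, 2.26], [0.13, 2.54], [-0.95, 4.09], [0.21, 2.88], [-2.74, 2.74]. Speed limits (rad/s): [2.57, 2.57, 3.14, 3.14, 3.14, 3.14].

INTERFACE

Orientations are given as a rotation vector (axis times angle).
In Python, from plant import env, vision gives the robot as it stands.
- The arm moves only by the tool step_arm, never from a script. Its argument "increments" is a list that holds one entry, the list of rows, each a list of 5 numbers: the gripper's target within -1 to 1 (fully open at 1, half-way at 0, shut at -1), then the shift along the tool's x, y, z scaled (see below), then the turn about the tool's z scaled (see below). In form: [[[claw, x, y, z, spin], ...]]. A call has 1 to 20 rows; each row is the pose to reach, as a shift and turn from the pose commanded when the call began, along the tool's axes at that moment; what a row does not reach only later rows make up. The controller multiplies each number of a shift by 0.12 m and each number of a turn by 120 degrees. A row lasts 1/12 s, in which the tool goes at most 41.7 mm and 7.16 degrees, less where a joint would pass 70% of its speed; a pose out of reach is approached as far as the arm can. A call with a number of a shift or a turn outside -1 to 1 is refused whole. A call with a gripper value outside its range is refused whole. The fingers move at their own pace and stop on an object; "newtons" is the grip in N (left out, the last holds). Time passes only in rows, so rows that repeat a pose let the fingers close. It gives the time, the measured TCP pose, the force, the opening and the grip force at its end, in the units of the state.
- env.sense(): the state, without advancing time (a new reading comes with each control period).
- vision.read_camera(name): name is "scene" or "top" or "wrist"; returns the picture (384x512x3 uint8, red, green, blue); there is no depth.
- vision.camera_model(name): a dict with "K" (3x3 intrinsics, pixels), "k1" (the pictures are not rectified: a ray, as slopes to the right and down, at radius r is drawn at 1 + k1 r^2 times it, then the intrinsics apply), "rvec" (rotation vector, rad) and "tvec" (3), from world to camera coordinates, as OpenCV has them. Camera axes: x right, y down, z forward; pixel columns grow to the right and rows downward; lengths in m; the calibration is good to about 2 mm. A picture is of the moment at which its call begins: read the wrist's pose just before it. camera_model takes no time and is no camera call; for the wrist camera it gives the pose at the moment of the call.
- env.sign_off(): hands the job in; it is judged then, once.
The state is a dict: "time_s": time; "q": joint angles; "qvel": joint speeds; "joint_efforts": joint torques, N m; "tool_pos": TCP position; "eef_rot": TCP orientation; "force": force on the tool from outside, world axes, zero at the start; "torque": the same for the moment, N m; "finger_gap": opening from 0.0 (shut) to 1.0 (fully open); "grasp_force": force on a finger pad.
Only numpy, scipy, OpenCV 4.12 (cv2) and the standard library are available. Lean on these libraries where they do the work, as an engineer would, in place of code of your own. Each camera call takes 0.05 s, during which the arm holds its last target. There are 200 camera calls.

## Working session

There is one attempt and no reset: what is moved stays moved. The work goes in short steps, Python scripts to look and compute and a tool call to move; the robot and the scene stay as the last step left them, time stands still between calls to the robot, and variables do not carry over. Pictures are saved under pics/ and viewed, at most 10 in all, crops included, and the job is handed in when it is done.

Besides the shell and the picture viewer there is one more tool, called after "Emit:" in YAML: its name, and indented under it one key for each argument. step_arm: Moves the arm, as the interface text tells. Its arguments: {"type":"object","properties":{"increments":{"type":"array"},"newtons":{"type":"number"}},"required":["increments"]}

```bash
mkdir -p pics; ls; python3 - <<'E'
from plant import env, vision
import cv2,numpy as np
s=env.sense(); print({k:np.round(v,3) for k,v in s.items()})
for n in ("top","scene"):
    cv2.imwrite(f"pics/{n}0.png",vision.read_camera(n)[...,::-1])
    print(n,vision.camera_model(n))
a=cv2.hconcat([cv2.resize(cv2.imread(f"pics/{n}0.png"),(400,300)) for n in ("top","scene")])
E
```

```text
pics
{'time_s': np.float64(0.0), 'q': array([ 1.008,  0.246,  1.559,  0.   ,  1.339, -0.174]), 'qvel': array([ 0.001, -0.001,  0.001, -0.001, -0.001, -0.001]), 'joint_efforts': array([-1.0000e-03, -4.2951e+01, -3.2612e+01, -0.0000e+00,  5.0000e-03,
       -0.0000e+00]), 'tool_pos': array([0.246, 0.601, 0.205]), 'eef_rot': array([-6.070e-01, -3.082e+00,  3.000e-03]), 'force': array([-0.197, -0.9  ,  0.71 ]), 'torque': array([-0.039, -0.007, -0.025]), 'grasp_force': np.float64(0.0), 'finger_gap': np.float64(1.006)}
top {'K': array([[485.42066944,   0.        , 264.70858672],
       [  0.        , 485.42066944, 193.14626666],
       [  0.        ,   0.        ,   1.        ]]), 'k1': -0.08342770211275755, 'rvec': array([ 2.16746422, -2.13241129,  0.18271008]), 'tvec': array([0.03156988, 0.58345463, 0.88409627])}
scene {'K': array([[499.19173783,   0.        , 255.85462934],
       [  0.        , 499.19173783, 192.66233591],
       [  0.        ,   0.        ,   1.        ]]), 'k1': -0.13690257603185077, 'rvec': array([ 1.21312746,  2.18818114, -1.0866067 ]), 'tvec': array([ 0.28425746, -0.25297841,  1.30796208])}
```

View pics/top0.png

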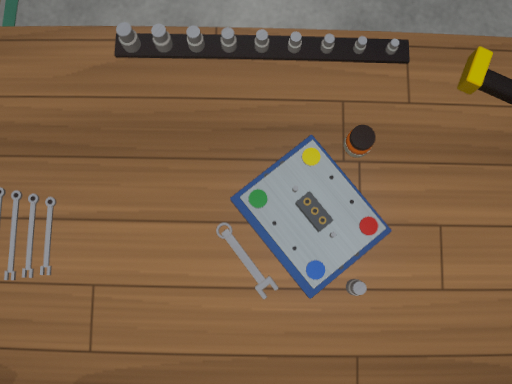

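View pics/scene0.png

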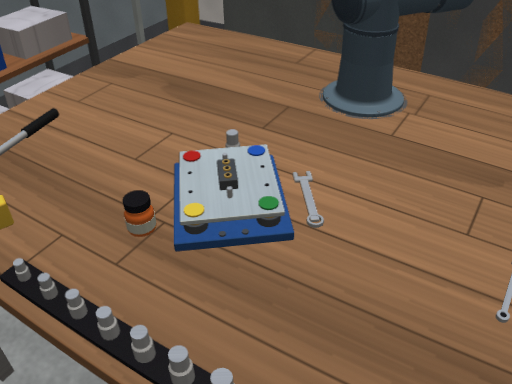

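```bash
cat > h.py <<'E'
import cv2,numpy as np
from scipy.spatial.transform import Rotation as R
from plant import env,vision
def ray(cm,uv):
    K=cm["K"];d=(np.array(uv)-K[:2,2])/K[0,0];s=d.copy()
    for _ in range(20): s=d/(1+cm["k1"]*(s@s))
    M=R.from_rotvec(cm["rvec"]).as_matrix()
    return -M.T@cm["tvec"], M.T@np.r_[s,1]
def onz(cm,uv,z):
    o,d=ray(cm,uv);return o+d*(z-o[2])/d[2]
HS={"red":[(0,8),(172,180)],"yellow":[(24,33)],"green":[(50,80)],"blue":[(105,118)]}
PL={"red":(85,65),"yellow":(-85,65),"green":(-85,-65),"blue":(85,-65)}
def pads(im,box):
    h=cv2.cvtColor(im,cv2.COLOR_RGB2HSV);out={}
    for c,rs in HS.items():
        m=sum(((h[...,0]>=a)&(h[...,0]<=b)&(h[...,1]>140)&(h[...,2]>70)).astype(np.uint8) for a,b in rs)
        k=np.zeros_like(m);k[box[1]:box[3],box[0]:box[2]]=1
        m=cv2.morphologyEx(m*k,cv2.MORPH_OPEN,np.ones((3,3),np.uint8))
        n,_,st,ce=cv2.connectedComponentsWithStats(m)
        out[c]=[(tuple(np.round(ce[i],1)),tuple(st[i])) for i in range(1,n) if st[i,4]>40]
    return out
E
python3 - <<'E'
from h import *
for n,box in (("top",(225,130,395,300)),("scene",(170,140,295,225))):
    im=cv2.imread(f"pics/{n}0.png")[...,::-1].copy();cm=vision.camera_model(n)
    for c,l in pads(im,box).items():
        for ce,st in l: print(n,c,ce,st,onz(cm,ce,.06).round(4))
cm=vision.camera_model("top")
for n,p,z in (("jarlid",(362,137),.07),("socket",(359,289),.06),("wr",(224,230),0),("wr",(266,288),0)): print(n,onz(cm,p,z).round(3))
print(R.from_rotvec(env.sense()["eef_rot"]).as_matrix().round(3))
E
```

```text
top red (np.float64(368.2), np.float64(225.5)) (np.int32(360), np.int32(217), np.int32(17), np.int32(18), np.int32(248)) [ 0.5225 -0.1537  0.06  ]
top yellow (np.float64(310.8), np.float64(156.0)) (np.int32(302), np.int32(148), np.int32(18), np.int32(17), np.int32(244)) [ 0.6537 -0.0455  0.06  ]
top green (np.float64(257.8), np.float64(198.0)) (np.int32(250), np.int32(190), np.int32(17), np.int32(17), np.int32(229)) [0.571  0.0542 0.06  ]
top blue (np.float64(306.4), np.float64(140.5)) (np.int32(301), np.int32(136), np.int32(12), np.int32(10), np.int32(42)) [ 0.684  -0.0371  0.06  ]
top blue (np.float64(278.3), np.float64(247.0)) (np.int32(232), np.int32(179), np.int32(109), np.int32(119), np.int32(1163)) [0.48   0.0147 0.06  ]
top blue (np.float64(374.6), np.float64(240.9)) (np.int32(360), np.int32(229), np.int32(30), np.int32(25), np.int32(134)) [ 0.4938 -0.1654  0.06  ]
top blue (np.float64(349.4), np.float64(262.0)) (np.int32(344), np.int32(257), np.int32(12), np.int32(11), np.int32(56)) [ 0.4541 -0.1175  0.06  ]
top blue (np.float64(315.3), np.float64(269.5)) (np.int32(307), np.
[... 600 characters left out ...]
nt32(146), np.int32(17), np.int32(10), np.int32(134)) [ 0.444  -0.0532  0.06  ]
scene blue (np.float64(176.4), np.float64(195.3)) (np.int32(174), np.int32(164), np.int32(6), np.int32(61), np.int32(257)) [ 0.6414 -0.0959  0.06  ]
scene blue (np.float64(285.0), np.float64(218.9)) (np.int32(279), np.int32(210), np.int32(12), np.int32(15), np.int32(116)) [0.5965 0.1014 0.06  ]
scene blue (np.float64(238.7), np.float64(222.1)) (np.int32(215), np.int32(219), np.int32(43), np.int32(6), np.int32(193)) [0.6435 0.0398 0.06  ]
jarlid [ 0.691 -0.143  0.07 ]
socket [ 0.405 -0.135  0.06 ]
wr [0.514 0.12  0.   ]
wr [0.402 0.035 0.   ]
[[-0.925  0.379 -0.001]
 [ 0.379  0.925 -0.001]
 [ 0.    -0.002 -1.   ]]
```

Emit:
step_arm:
  increments:
    - [[-1,-0.905,-0.985,0,0],[-1,-0.905,-0.985,0,0],[-1,-0.905,-0.985,0,0],[-1,-0.905,-0.985,0,0],[-1,-0.905,-0.985,0,0]]

```text
time_s: 0.52
tool_pos: [0.3032, 0.4464, 0.2052]
eef_rot: [-0.614, -3.081, 0.005]
force: [0.4, 0.2, 0.5]
finger_gap: 0.299
grasp_force: 0.0
```

Emit:
step_arm:
  increments:
    - [[-1,-0.905,-0.985,0,0],[-1,-0.905,-0.985,0,0],[-1,-0.905,-0.985,0,0],[-1,-0.905,-0.985,0,0],[-1,-0.905,-0.985,0,0]]

```text
time_s: 0.93
tool_pos: [0.3593, 0.2964, 0.2059]
eef_rot: [0.616, 3.08, -0.002]
force: [0.7, 0.2, 0.2]
finger_gap: -0.003
grasp_force: 0.0
```

Emit:
step_arm:
  increments:
    - [[-1,-0.905,-0.985,0,0],[-1,-0.905,-0.985,0,0],[-1,-0.905,-0.985,0,0],[-1,-0.905,-0.985,0,0],[-1,-0.905,-0.985,0,0]]

```text
time_s: 1.35
tool_pos: [0.4152, 0.1459, 0.2063]
eef_rot: [0.617, 3.079, -0.002]
force: [-0.4, 0.3, -0.2]
finger_gap: -0.005
grasp_force: 0.0
```

Emit:
step_arm:
  increments:
    - [[-1,-0.905,-0.985,0,0],[-1,-0.905,-0.985,0,0],[-1,-0.905,-0.985,0,0],[-1,-0.905,-0.985,0,0],[-1,-0.905,-0.985,0,0]]

```text
time_s: 1.77
tool_pos: [0.4709, -0.0046, 0.2063]
eef_rot: [0.615, 3.08, -0.002]
force: [-0.1, 0.1, -0.2]
finger_gap: -0.002
grasp_force: 0.0
```

Emit:
step_arm:
  increments:
    - [[-1,-0.905,-0.985,0,0],[-1,-0.905,-0.985,0,0],[-1,-0.905,-0.985,0,0],[-1,-0.905,-0.985,0,0],[-1,-0.905,-0.985,0,0],[-1,-0.905,-0.985,0,0],[-1,-0.905,-0.985,0,0]]

```text
time_s: 2.35
tool_pos: [0.5248, -0.1498, 0.2056]
eef_rot: [-0.605, -3.081, -0.002]
force: [0.7, -1.1, -0.7]
finger_gap: -0.004
grasp_force: 0.0
```

Emit:
step_arm:
  increments:
    - [[-1,-0.01,-0.03,0.3,0],[-1,-0.01,-0.03,0.6,0],[-1,-0.01,-0.03,0.9,0],[-1,-0.01,-0.03,1,0],[-1,-0.01,-0.03,1,0],[-1,-0.01,-0.03,1,0]]

```text
time_s: 2.85
tool_pos: [0.525, -0.1541, 0.087]
eef_rot: [0.605, 3.083, 0.0]
force: [0.5, -0.1, 0.5]
finger_gap: 0.003
grasp_force: 0.0
```

Emit:
step_arm:
  increments:
    - [[-1,0,0,0.05,0],[-1,0,0,0.08,0],[-1,0,0,0.08,0],[-1,0,0,0.08,0]]

```text
time_s: 3.18
tool_pos: [0.5251, -0.1553, 0.0775]
eef_rot: [0.607, 3.081, -0.001]
force: [-1.1, -0.2, 0.3]
finger_gap: -0.0
grasp_force: 0.0
```

```bash
python3 - <<'E'
from h import *
a=[cv2.resize(vision.read_camera("scene")[120:240,160:320],(640,480)) ]
cv2.imwrite("pics/s1.png",a[0][...,::-1])
s=env.sense();print(s["tool_pos"],s["force"])
E
```

```text
[ 0.52506888 -0.15528914  0.07741626] [0.03551077 0.50007418 0.30914569]
```

View pics/s1.png

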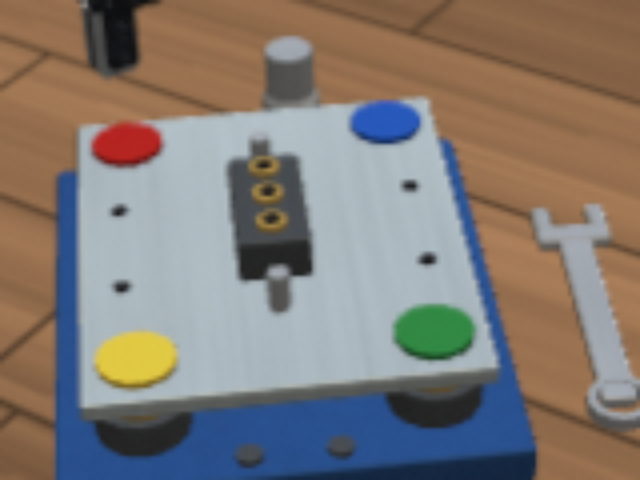

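```bash
python3 - <<'E'
from h import *
im=vision.read_camera("top"); s=env.sense()
for n in("scene","top"):
    cm=vision.camera_model(n)
    P=np.array([s["tool_pos"],[.5242,-.1535,.06],[.6547,-.0455,.06]])
    print(n,cv2.projectPoints(P,cm["rvec"],cm["tvec"],cm["K"],np.array([cm["k1"],0,0,0]))[0].reshape(-1,2).round(1))
w=vision.read_camera("wrist")
cv2.imwrite("pics/s2.png",np.hstack([cv2.resize(im[120:310,210:400],(400,400)),cv2.resize(w,(400,400))])[...,::-1])
for c,l in pads(vision.read_camera("scene"),(170,140,295,225)).items(): print(c,l[:3])
E
```

```text
scene [[190.  147.7]
 [191.8 155.1]
 [194.  208.7]]
top [[371.2 223.3]
 [368.1 224.6]
 [310.8 155.5]]
red [((np.float64(191.3), np.float64(155.5)), (np.int32(184), np.int32(150), np.int32(16), np.int32(11), np.int32(136)))]
yellow [((np.float64(193.5), np.float64(209.1)), (np.int32(184), np.int32(203), np.int32(20), np.int32(13), np.int32(202)))]
green [((np.float64(268.2), np.float64(202.6)), (np.int32(259), np.int32(197), np.int32(19), np.int32(12), np.int32(188)))]
blue [((np.float64(255.9), np.float64(150.3)), (np.int32(248), np.int32(146), np.int32(17), np.int32(10), np.int32(133))), ((np.float64(176.4), np.float64(195.3)), (np.int32(174), np.int32(164), np.int32(6), np.int32(61), np.int32(257))), ((np.float64(284.9), np.float64(218.9)), (np.int32(279), np.int32(210), np.int32(12), np.int32(15), np.int32(115)))]
```

View pics/s2.png

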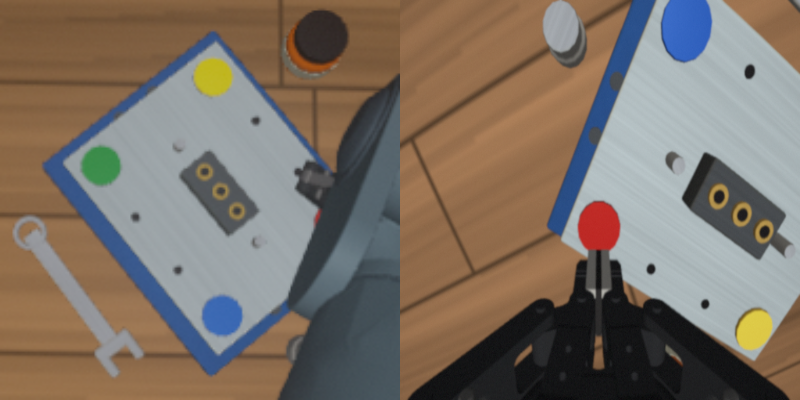

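```bash
python3 - <<'E'
from h import *
s=env.sense();M=R.from_rotvec(s["eef_rot"]).as_matrix();print(M.round(3))
out=[]
for n in("scene","wrist"):
    im=vision.read_camera(n).copy();cm=vision.camera_model(n)
    P=np.array([s["tool_pos"]-M[:,2]*d for d in (0,.019,.073)]+[[.5242,-.1535,.06]])
    p=cv2.projectPoints(P,cm["rvec"],cm["tvec"],cm["K"],np.array([cm["k1"],0,0,0]))[0].reshape(-1,2)
    print(n,p.round(1),pads(im,(0,0,512,384))["red"])
    x0,y0,x1,y1=(140,60,260,180) if n=="scene" else (160,100,460,384)
    c=cv2.resize(im[y0:y1,x0:x1],(400,400),interpolation=cv2.INTER_CUBIC)
    for q in p: cv2.circle(c,tuple(int(v) for v in (q-[x0,y0])*[400/(x1-x0),400/(y1-y0)]),3,(255,0,255),-1)
    out.append(c)
cv2.imwrite("pics/s3.png",np.hstack(out)[...,::-1])
E
```

```text
[[-0.925  0.379  0.001]
 [ 0.379  0.925 -0.   ]
 [-0.001 -0.    -1.   ]]
scene [[190.1 147.7]
 [189.2 139.5]
 [186.5 115.1]
 [191.8 155.1]] [((np.float64(191.3), np.float64(155.5)), (np.int32(184), np.int32(150), np.int32(16), np.int32(11), np.int32(136)))]
wrist [[253.8 235. ]
 [253.8 250.4]
 [253.9 320.6]
 [255.9 221.6]] [((np.float64(254.2), np.float64(217.9)), (np.int32(228), np.int32(194), np.int32(53), np.int32(47), np.int32(1998)))]
```

View pics/s3.png

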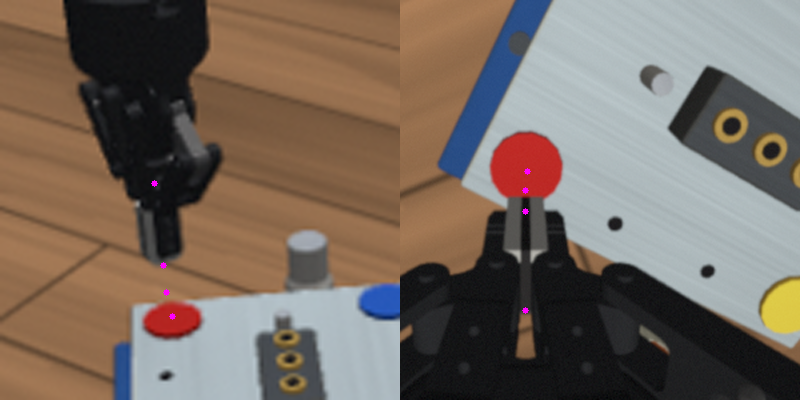

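Emit:
step_arm:
  increments:
    - [[-1,0,0.01,0.06,0],[-1,0,0.01,0.11,0],[-1,0,0.01,0.13,0],[-1,0,0.01,0.13,0],[-1,0,0.01,0.13,0]]

```text
time_s: 3.9
tool_pos: [0.5247, -0.1537, 0.0605]
eef_rot: [-0.607, -3.081, -0.0]
force: [-0.4, -0.3, -0.1]
finger_gap: 0.001
grasp_force: 0.0
```

Emit:
step_arm:
  increments:
    - [[-1,0,0,0.01,0],[-1,0,0,0.02,0],[-1,0,0,0.02,0]]

```text
time_s: 4.15
tool_pos: [0.525, -0.1539, 0.0585]
eef_rot: [-0.607, -3.082, -0.0]
force: [-0.6, -0.2, 0.8]
finger_gap: -0.004
grasp_force: 0.0
```

Emit:
step_arm:
  increments:
    - [[-1,0,0,0.01,0],[-1,0,0,0.02,0],[-1,0,0,0.02,0]]

```text
time_s: 4.4
tool_pos: [0.5249, -0.1538, 0.0559]
eef_rot: [-0.607, -3.082, -0.0]
force: [0.5, 0.3, -0.9]
finger_gap: -0.001
grasp_force: 0.0
```

Emit:
step_arm:
  increments:
    - [[-1,0,0,0.02,0],[-1,0,0,0.03,0],[-1,0,0,0.03,0]]

```text
time_s: 4.65
tool_pos: [0.5248, -0.1538, 0.0522]
eef_rot: [-0.607, -3.082, -0.0]
force: [-0.9, 0.6, 0.6]
finger_gap: 0.001
grasp_force: 0.0
```

Emit:
step_arm:
  increments:
    - [[-1,0,0,0.02,0],[-1,0,0,0.03,0],[-1,0,0,0.03,0]]

```text
time_s: 4.9
tool_pos: [0.5248, -0.1538, 0.0486]
eef_rot: [-0.607, -3.082, -0.0]
force: [-0.2, 0.4, -0.5]
finger_gap: 0.002
grasp_force: 0.0
```

```bash
python3 - <<'E'
from h import *
im=vision.read_camera("scene");w=vision.read_camera("wrist")
cv2.imwrite("pics/s4.png",np.hstack([cv2.resize(im[90:190,140:260],(480,400)),cv2.resize(w[100:384,160:460],(320,400))])[...,::-1])
E
```

```text
(no output)
```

View pics/s4.png

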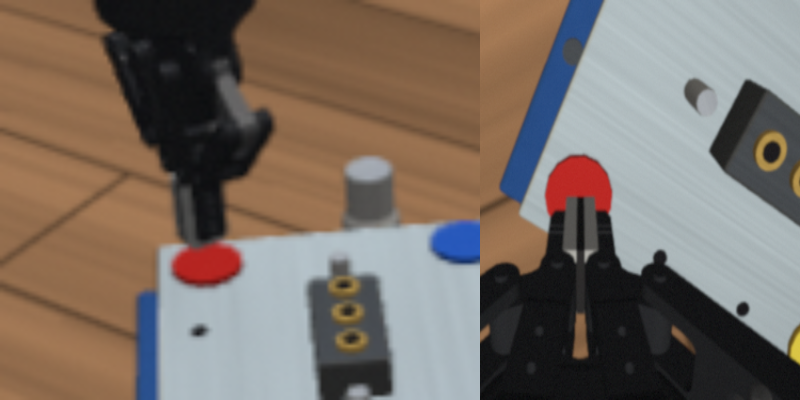

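Emit:
step_arm:
  increments:
    - [[-1,0,0,0.02,0],[-1,0,0,0.04,0],[-1,0,0,0.04,0]]

```text
time_s: 5.25
tool_pos: [0.5246, -0.1537, 0.0436]
eef_rot: [-0.607, -3.081, -0.001]
force: [0.3, -0.6, -0.4]
finger_gap: -0.003
grasp_force: 0.0
```

Emit:
step_arm:
  increments:
    - [[-1,0,0,0.01,0],[-1,0,0,0.02,0],[-1,0,0,0.02,0]]

```text
time_s: 5.5
tool_pos: [0.5249, -0.1538, 0.0415]
eef_rot: [-0.607, -3.082, -0.0]
force: [0.3, 0.3, 0.3]
finger_gap: 0.001
grasp_force: 0.0
```

Emit:
step_arm:
  increments:
    - [[-1,0,0,0.01,0],[-1,0,0,0.02,0],[-1,0,0,0.02,0]]

```text
time_s: 5.75
tool_pos: [0.5249, -0.1538, 0.0391]
eef_rot: [-0.607, -3.082, -0.0]
force: [-0.8, 0.5, -0.5]
finger_gap: -0.002
grasp_force: 0.0
```

Emit:
step_arm:
  increments:
    - [[-1,0,0,0.01,0],[-1,0,0,0.01,0],[-1,0,0,0.01,0]]

```text
time_s: 6.0
tool_pos: [0.525, -0.1539, 0.0381]
eef_rot: [-0.607, -3.082, -0.0]
force: [0.4, -0.1, -0.0]
finger_gap: -0.004
grasp_force: 0.0
```

Emit:
step_arm:
  increments:
    - [[-1,0,0,0.01,0],[-1,0,0,0.01,0],[-1,0,0,0.01,0]]

```text
time_s: 6.25
tool_pos: [0.525, -0.1539, 0.0369]
eef_rot: [-0.607, -3.082, -0.0]
force: [-0.1, -0.4, 0.0]
finger_gap: 0.002
grasp_force: 0.0
```

```bash
python3 - <<'E'
from h import *
im=vision.read_camera("scene");w=vision.read_camera("wrist")
cv2.imwrite("pics/s5.png",np.hstack([cv2.resize(im[120:180,160:220],(400,400)),cv2.resize(w[100:384,160:460],(400,400))])[...,::-1])
s=env.sense();print(s["tool_pos"],s["force"])
E
```

```text
[ 0.52506301 -0.15391074  0.0370048 ] [ 1.17815743 -0.40988593  0.16936076]
```

View pics/s5.png

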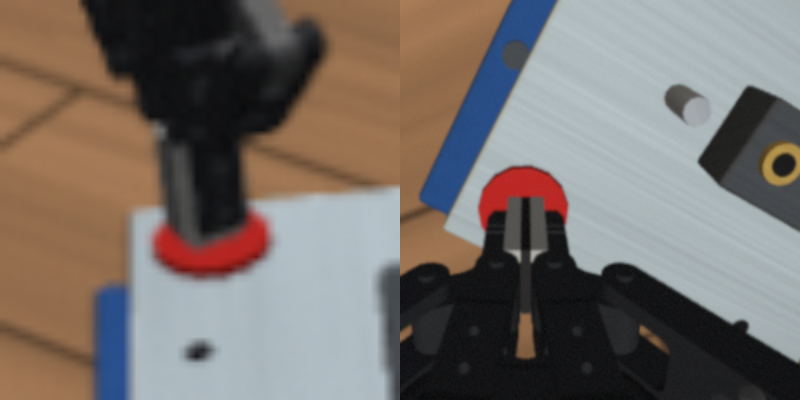

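Emit:
step_arm:
  increments:
    - [[-1,0,0,0.01,0],[-1,0,0,0.02,0],[-1,0,0,0.02,0]]

```text
time_s: 6.6
tool_pos: [0.5252, -0.154, 0.0349]
eef_rot: [0.607, 3.082, -0.0]
force: [-1.5, 0.6, 3.2]
finger_gap: 0.0
grasp_force: 1.3
```

Emit:
step_arm:
  increments:
    - [[-1,0,0,0.01,0],[-1,0,0,0.01,0],[-1,0,0,0.01,0]]

```text
time_s: 6.85
tool_pos: [0.5252, -0.154, 0.0347]
eef_rot: [-0.606, -3.082, 0.0]
force: [-4.6, 1.8, 10.6]
finger_gap: 0.002
grasp_force: 5.4
```

Emit:
step_arm:
  increments:
    - [[-1,0,0,0.01,0],[-1,0,0,0.01,0],[-1,0,0,0.01,0]]

```text
time_s: 7.1
tool_pos: [0.5253, -0.154, 0.0346]
eef_rot: [-0.606, -3.081, 0.0]
force: [-8.1, 3.2, 18.9]
finger_gap: 0.004
grasp_force: 9.4
```

Emit:
step_arm:
  increments:
    - [[-1,0,0,-0.1,0],[-1,0,0,-0.35,0],[-1,0,0,-0.35,0],[-1,-0.33,0.62,-0.35,0],[-1,-0.33,0.62,-0.35,0],[-1,-0.33,0.62,-0.35,0],[-1,-0.33,0.62,-0.35,0]]

```text
time_s: 7.68
tool_pos: [0.591, -0.0989, 0.0742]
eef_rot: [0.602, 3.083, -0.0]
force: [-0.4, 0.7, -0.4]
finger_gap: -0.0
grasp_force: 0.0
```

Emit:
step_arm:
  increments:
    - [[-1,-0.33,0.62,0,0],[-1,-0.33,0.62,0,0],[-1,-0.33,0.62,0,0],[-1,-0.33,0.62,0,0]]

```text
time_s: 8.02
tool_pos: [0.655, -0.0458, 0.0737]
eef_rot: [-0.604, -3.082, 0.0]
force: [0.0, 0.0, -0.1]
finger_gap: 0.002
grasp_force: 0.0
```

```bash
python3 - <<'E'
from h import *
for c,l in pads(vision.read_camera("scene"),(170,140,295,225)).items(): print(c,l[:1])
s=env.sense();print(s["tool_pos"],s["force"])
E
```

```text
red []
yellow [((np.float64(193.6), np.float64(209.1)), (np.int32(184), np.int32(203), np.int32(20), np.int32(13), np.int32(201)))]
green [((np.float64(268.2), np.float64(202.6)), (np.int32(259), np.int32(197), np.int32(19), np.int32(12), np.int32(189)))]
blue [((np.float64(255.9), np.float64(150.3)), (np.int32(248), np.int32(146), np.int32(17), np.int32(10), np.int32(133)))]
[ 0.65408656 -0.04654528  0.0736315 ] [ 0.14380081 -0.27446936 -0.60910534]
```

Emit:
step_arm:
  increments:
    - [[-1,0,0,0.15,0],[-1,0,0,0.27,0],[-1,0,0,0.3,0],[-1,0,0,0.31,0],[-1,0,0,0.32,0],[-1,0,0,0.32,0]]

```text
time_s: 8.57
tool_pos: [0.6548, -0.0467, 0.0361]
eef_rot: [0.608, 3.082, -0.0]
force: [0.4, -0.2, 0.0]
finger_gap: 0.002
grasp_force: 0.0
```

Emit:
step_arm:
  increments:
    - [[-1,0.003,0,0.01,0],[-1,0.003,0,0.01,0],[-1,0.003,0,0.01,0]]

```text
time_s: 8.82
tool_pos: [0.6547, -0.0461, 0.0351]
eef_rot: [0.607, 3.082, -0.0]
force: [-0.8, -0.2, -0.1]
finger_gap: 0.004
grasp_force: 0.0
```

Emit:
step_arm:
  increments:
    - [[-1,0.003,0,0.01,0],[-1,0.003,0,0.01,0],[-1,0.003,0,0.01,0]]

```text
time_s: 9.07
tool_pos: [0.6548, -0.0461, 0.0341]
eef_rot: [0.606, 3.081, -0.0]
force: [0.0, -0.3, 1.7]
finger_gap: -0.001
grasp_force: 1.2
```

Emit:
step_arm:
  increments:
    - [[-1,0.003,0,0.01,0],[-1,0.003,0,0.01,0],[-1,0.003,0,0.01,0]]

```text
time_s: 9.32
tool_pos: [0.6549, -0.0462, 0.0331]
eef_rot: [0.606, 3.08, -0.0]
force: [3.4, -1.2, 4.2]
finger_gap: 0.003
grasp_force: 2.1
```

Emit:
step_arm:
  increments:
    - [[-1,0.003,0,0.01,0],[-1,0.003,0,0.01,0],[-1,0.003,0,0.01,0]]

```text
time_s: 9.57
tool_pos: [0.6549, -0.0461, 0.0322]
eef_rot: [0.606, 3.079, -0.0]
force: [2.9, -1.3, 5.9]
finger_gap: -0.005
grasp_force: 2.8
```

Emit:
step_arm:
  increments:
    - [[-1,0.003,0,0.005,0],[-1,0.003,0,0.005,0],[-1,0.003,0,0.005,0]]

```text
time_s: 9.82
tool_pos: [0.6549, -0.0461, 0.0319]
eef_rot: [0.606, 3.078, -0.001]
force: [4.3, -0.9, 5.5]
finger_gap: 0.002
grasp_force: 3.1
```

Emit:
step_arm:
  increments:
    - [[-1,-0.008,0,0.01,0],[-1,-0.008,0,0.02,0],[-1,-0.008,0,0.025,0],[-1,-0.008,0,0.025,0]]

```text
time_s: 10.15
tool_pos: [0.6552, -0.0462, 0.0299]
eef_rot: [0.606, 3.081, -0.0]
force: [-0.9, 0.0, 14.4]
finger_gap: 0.003
grasp_force: 6.8
```

Emit:
step_arm:
  increments:
    - [[-1,0,0,0.01,0],[-1,0,0,0.01,0],[-1,0,0,0.01,0]]

```text
time_s: 10.4
tool_pos: [0.6553, -0.0462, 0.0297]
eef_rot: [0.606, 3.081, -0.001]
force: [-4.6, 0.5, 19.3]
finger_gap: 0.001
grasp_force: 9.4
```

Emit:
step_arm:
  increments:
    - [[-1,0,0,-0.05,0],[-1,0,0,-0.2,0],[-1,0,0,-0.38,0],[-1,0,0,-0.38,0],[-1,0.95,0.51,-0.38,0],[-1,0.95,0.51,-0.38,0],[-1,0.95,0.51,-0.38,0],[-1,0.95,0.51,-0.38,0],[-1,0.95,0.51,-0.38,0],[-1,0.95,0.51,-0.38,0]]

```text
time_s: 11.23
tool_pos: [0.5711, 0.054, 0.0709]
eef_rot: [-0.606, -3.081, 0.001]
force: [0.1, -0.7, 0.2]
finger_gap: -0.0
grasp_force: 0.0
```

Emit:
step_arm:
  increments:
    - [[-1,0,0,0.15,0],[-1,0,0,0.26,0],[-1,0,0,0.3,0],[-1,0,0,0.3,0],[-1,0,0,0.3,0]]

```text
time_s: 11.65
tool_pos: [0.5719, 0.0531, 0.0351]
eef_rot: [-0.608, -3.081, 0.0]
force: [-0.2, 0.3, 0.6]
finger_gap: 0.001
grasp_force: 0.0
```

Emit:
step_arm:
  increments:
    - [[-1,0.003,0,0.01,0],[-1,0.003,0,0.01,0],[-1,0.003,0,0.01,0]]

```text
time_s: 11.9
tool_pos: [0.5719, 0.0534, 0.0348]
eef_rot: [0.607, 3.081, -0.001]
force: [0.7, -0.6, 2.6]
finger_gap: -0.002
grasp_force: 1.2
```

Emit:
step_arm:
  increments:
    - [[-1,0.003,0,0.01,0],[-1,0.003,0,0.01,0],[-1,0.003,0,0.01,0]]

```text
time_s: 12.15
tool_pos: [0.572, 0.0535, 0.0348]
eef_rot: [0.606, 3.081, -0.001]
force: [-2.1, -2.7, 8.0]
finger_gap: -0.003
grasp_force: 4.3
```

Emit:
step_arm:
  increments:
    - [[-1,0.003,0,0.01,0],[-1,0.003,0,0.01,0],[-1,0.003,0,0.01,0]]

```text
time_s: 12.4
tool_pos: [0.5721, 0.0535, 0.0347]
eef_rot: [0.606, 3.08, -0.002]
force: [-5.6, -1.8, 15.8]
finger_gap: -0.003
grasp_force: 7.5
```

Emit:
step_arm:
  increments:
    - [[-1,0,0,-0.1,0],[-1,0,0,-0.35,0],[-1,0,0,-0.35,0],[-1,0.33,-0.62,-0.35,0],[-1,0.33,-0.62,-0.35,0],[-1,0.33,-0.62,-0.35,0],[-1,0.33,-0.62,-0.35,0]]

```text
time_s: 12.98
tool_pos: [0.504, 0.0001, 0.0735]
eef_rot: [-0.61, -3.08, -0.001]
force: [-0.2, 0.3, -0.8]
finger_gap: 0.003
grasp_force: 0.0
```

Emit:
step_arm:
  increments:
    - [[-1,0.32,-0.62,0,0],[-1,0.32,-0.62,0,0],[-1,0.32,-0.62,0,0],[-1,0.32,-0.62,0,0]]

```text
time_s: 13.32
tool_pos: [0.4421, -0.0544, 0.0744]
eef_rot: [0.61, 3.081, 0.0]
force: [0.9, 0.0, 0.4]
finger_gap: -0.001
grasp_force: 0.0
```

Emit:
step_arm:
  increments:
    - [[-1,0,0,0.15,0],[-1,0,0,0.26,0],[-1,0,0,0.31,0],[-1,0,0,0.31,0],[-1,0,0,0.31,0]]

```text
time_s: 13.73
tool_pos: [0.443, -0.0534, 0.0373]
eef_rot: [0.605, 3.082, 0.0]
force: [-0.1, 0.2, 0.2]
finger_gap: 0.001
grasp_force: 0.0
```

Emit:
step_arm:
  increments:
    - [[-1,0.003,0,0.01,0],[-1,0.003,0,0.02,0],[-1,0.003,0,0.02,0]]

```text
time_s: 13.98
tool_pos: [0.4422, -0.0537, 0.035]
eef_rot: [0.606, 3.082, -0.0]
force: [0.1, -0.1, 0.0]
finger_gap: 0.001
grasp_force: 0.0
```

Emit:
step_arm:
  increments:
    - [[-1,0.003,0,0.01,0],[-1,0.003,0,0.01,0],[-1,0.003,0,0.01,0]]

```text
time_s: 14.23
tool_pos: [0.4422, -0.0537, 0.0348]
eef_rot: [0.607, 3.081, 0.0]
force: [-2.5, 1.8, 9.8]
finger_gap: 0.002
grasp_force: 4.4
```

Emit:
step_arm:
  increments:
    - [[-1,0.003,0,0.01,0],[-1,0.003,0,0.01,0],[-1,0.003,0,0.01,0]]

```text
time_s: 14.48
tool_pos: [0.4422, -0.0537, 0.0347]
eef_rot: [0.606, 3.082, -0.0]
force: [-6.6, 3.2, 17.9]
finger_gap: -0.003
grasp_force: 9.1
```

Emit:
step_arm:
  increments:
    - [[-1,0,0,-0.1,0],[-1,0,0,-0.4,0],[-1,0,0,-0.5,0],[-1,0,0,-0.5,0],[-1,-0.81,0.37,-0.5,0],[-1,-0.81,0.37,-0.5,0],[-1,-0.81,0.37,-0.5,0],[-1,-0.81,0.37,-0.5,0]]

```text
time_s: 15.15
tool_pos: [0.5513, -0.0494, 0.0919]
eef_rot: [0.605, 3.08, 0.0]
force: [0.5, 0.1, 1.1]
finger_gap: 0.001
grasp_force: 0.0
```

Emit:
step_arm:
  increments:
    - [[-1,-0.81,0.37,0,0],[-1,-0.81,0.37,0,0],[-1,-0.81,0.37,0,0],[-1,-0.81,0.37,0,0],[-1,-0.81,0.37,0,0]]

```text
time_s: 15.57
tool_pos: [0.654, -0.0448, 0.0907]
eef_rot: [-0.606, -3.08, 0.0]
force: [0.2, 0.3, -0.5]
finger_gap: 0.001
grasp_force: 0.0
```

```bash
python3 - <<'E'
from h import *
print(pads(vision.read_camera("scene"),(170,140,295,225)))
s=env.sense();print(s["tool_pos"],s["force"])
E
```

```text
{'red': [], 'yellow': [((np.float64(193.5), np.float64(209.1)), (np.int32(184), np.int32(203), np.int32(20), np.int32(13), np.int32(202)))], 'green': [((np.float64(268.2), np.float64(202.6)), (np.int32(259), np.int32(197), np.int32(19), np.int32(12), np.int32(189)))], 'blue': [((np.float64(255.9), np.float64(150.3)), (np.int32(248), np.int32(146), np.int32(17), np.int32(10), np.int32(133))), ((np.float64(176.4), np.float64(195.3)), (np.int32(174), np.int32(164), np.int32(6), np.int32(61), np.int32(257))), ((np.float64(285.0), np.float64(218.9)), (np.int32(279), np.int32(210), np.int32(12), np.int32(15), np.int32(116))), ((np.float64(239.1), np.float64(222.1)), (np.int32(216), np.int32(219), np.int32(42), np.int32(6), np.int32(190)))]}
[ 0.65314353 -0.04469747  0.090763  ] [-0.0544946   0.0927261  -0.02715032]
```

Emit:
step_arm:
  increments:
    - [[-1,-0.01,0,0.2,0],[-1,-0.01,0,0.38,0],[-1,-0.01,0,0.44,0],[-1,-0.01,0,0.45,0],[-1,-0.01,0,0.45,0],[-1,-0.01,0,0.45,0]]

```text
time_s: 16.12
tool_pos: [0.6561, -0.0456, 0.0395]
eef_rot: [0.607, 3.081, -0.0]
force: [0.3, -0.2, -0.0]
finger_gap: -0.0
grasp_force: 0.0
```

Emit:
step_arm:
  increments:
    - [[-1,0,0,0.01,0],[-1,0,0,0.02,0],[-1,0.003,0,0.03,0],[-1,0.003,0,0.04,0],[-1,0.003,0,0.05,0],[-1,0.003,0,0.06,0],[-1,0.003,0,0.07,0],[-1,0.003,0,0.075,0],[-1,0.003,0,0.075,0],[-1,0.003,0,0.075,0]]

```text
time_s: 16.95
tool_pos: [0.6563, -0.0454, 0.0306]
eef_rot: [0.606, 3.081, -0.0]
force: [-2.7, -0.1, 7.6]
finger_gap: -0.002
grasp_force: 3.6
```

Emit:
step_arm:
  increments:
    - [[-1,0.004,0,0.01,0],[-1,0.006,0,0.02,0],[-1,0.006,0,0.025,0],[-1,0.006,0,0.025,0],[-1,0.006,0,0.025,0],[-1,0.006,0,0.025,0]]

```text
time_s: 17.45
tool_pos: [0.6565, -0.0454, 0.0298]
eef_rot: [0.606, 3.08, -0.001]
force: [-4.7, -0.5, 15.9]
finger_gap: -0.003
grasp_force: 8.1
```

```bash
python3 - <<'E'
from h import *
vision.read_camera("scene");s=env.sense();print(s["tool_pos"],s["force"])
print(env.sign_off())
E
```

```text
[ 0.65649211 -0.04545913  0.02977934] [-4.71050245  0.5825228  15.89203655]
the job is handed in; nothing more can be done
None
```

I pressed red, yellow, green and blue in that order; only yellow gave, sinking 5 mm. I then pressed yellow down again until its shim was flat and handed the job in with the arm still holding it at about 16 N.

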